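# Bring the square tin round to the pointer

### The job

Spin the turntable by pushing its rim or its finger pegs until the square tin stands at the front, its middle in line with the fixed steel pointer beside the disc, and leave it at rest there. Only push the turntable: do not touch, lift or tip the containers standing on it, and leave everything else on the bench where it is.

Things in the scene. Friction and masses are not known exactly. Their poses are not given: they have to be found in the camera images.
- base: Fixed dark steel foot under the turntable, a 170 mm disc 12 mm thick with a flat arm to a pointer. Origin on the turning axis at bench height. Its -x direction is the front: from the axis straight out to the pointer. z is up. Stands at a different place and yaw each time (pointer within about 40 degrees of straight towards the robot).
- pointer_tip (a point): Tip of the pointer: a fixed steel block 26 mm wide and 30 mm high just outside the disc, with a wedge-shaped end aimed at the axis. This point is the top of the wedge's tip, 153 mm from the axis and 30 mm above the bench; the block reaches out to 196 mm from the axis. It is lower than the disc's top.
- carousel: The turntable: a round plywood disc 270 mm across and 18 mm thick, underside 16 mm and top 34 mm above the bench. Turns without end either way about the upright axis; drags lightly (about 1 to 1.5 N at the pegs) and stops where it is left, with no clicks or springs. Origin on the axis at the disc's underside; the square tin stands on its -x side. A steel hub 36 mm across and 10 mm high stands in its middle.
- disc_top (a point): Centre of the disc's upper face, on the axis, 34 mm above the bench.
- tin_seat (a point): Point on the disc's upper face at the middle of the square tin's place, 72 mm from the axis; turns with the disc. The five containers stand in five such places 72 degrees apart, each inside a low wooden fence 6 mm high and 3 mm thick (square, 46 mm inside, for the tin; eight-sided, 52 mm inside, for the round ones), so they ride along with the disc.
- tin_center (a point): The square tin: loose, plain metal, the only container with a square body (40 x 40 mm, 50 mm high, with a small round cap 22 mm across and 10 mm high on top). This point is the middle of the square body, 25 mm above the disc.
- tin: The same square tin; origin at the centre of its underside, z up.
- peg0 (a point): Centre of the top of one of five upright round wooden finger pegs fixed on the disc's rim, 16 mm across and 40 mm high (top 74 mm above the bench), 120 mm from the axis, midway between the containers' places, 72 degrees apart.
- peg1 (a point): Centre of the top of one of five upright round wooden finger pegs fixed on the disc's rim, 16 mm across and 40 mm high (top 74 mm above the bench), 120 mm from the axis, midway between the containers' places, 72 degrees apart.
- peg2 (a point): Centre of the top of one of five upright round wooden finger pegs fixed on the disc's rim, 16 mm across and 40 mm high (top 74 mm above the bench), 120 mm from the axis, midway between the containers' places, 72 degrees apart.
- peg3 (a point): Centre of the top of one of five upright round wooden finger pegs fixed on the disc's rim, 16 mm across and 40 mm high (top 74 mm above the bench), 120 mm from the axis, midway between the containers' places, 72 degrees apart.
- peg4 (a point): Centre of the top of one of five upright round wooden finger pegs fixed on the disc's rim, 16 mm across and 40 mm high (top 74 mm above the bench), 120 mm from the axis, midway between the containers' places, 72 degrees apart.
- jar_a: Bystander: loose round glass jar with a steel lid, 46 mm across, 60 mm high, in one of the other four places on the disc. Origin at the centre of its underside.
- jar_b: Bystander: loose round plain metal can, 48 mm across, 50 mm high, in one of the other four places on the disc. Origin at the centre of its underside.
- jar_c: Bystander: loose round white plastic jar, 44 mm across, 64 mm high, in one of the other four places on the disc. Origin at the centre of its underside.
- jar_d: Bystander: loose round amber glass jar with a dark lid, 46 mm across, 55 mm high, in one of the other four places on the disc. Origin at the centre of its underside.
- screwdriver: Bystander: screwdriver lying on the bench at the right.
- offcut: Bystander: wood offcut 90 x 50 x 30 mm at the right. Origin under its centre.
- tape: Bystander: roll of paper tape 90 mm across, 30 mm high, at the left. Origin under its centre.
- mug: Bystander: white mug 76 mm across, 90 mm high, at the left. Origin under its centre.
There are look-alikes about, which are no part of the job. Leave any yellow look-alike of the tin alone.

How it is judged:
By the outcome, as a careful person would: the job done as asked, in the order asked, and still so for the second after the job is handed in, with the robot touching nothing.
It also fails if it takes over 51 s, if anything falls off the work surface, if the arm or the gripper's body presses on something with over 40 N, if the wrist force passes 120 N, or if a joint passes its speed limit or range.

### The arm

A 6-joint arm with a two-finger parallel gripper is mounted at the origin on the work surface. World frame = base frame: x ahead of the robot, y to its left, z up, the work surface at z = 0. Lengths are in m, angles in rad, forces in N, time in s.
With the tool pointing down it reaches from about 0.25 to 0.775 m from the base axis. Payload 4 kg.
Tool frame: the origin (TCP) lies midway between the tips of the shut fingers; the grasp point (between the pads) lies 19 mm behind it; z points along the fingers, y is the direction in which the jaws open and shut (so a half turn about z gives the same grasp; the last joint's range is limited). The gripper opens to 94 mm and grips with 3 to 60 N. Pads are 16 mm wide; open, the fingers measure 119 mm over their backs; the gripper's body (75 mm by 177 mm) begins 78 mm behind the grasp point.
Start: joints at [1.033, 0.087, 1.371, -0, 1.684, -0.103], TCP at [0.232, 0.499, 0.206] pointing down, gripper open.
Joint ranges: [-3.1, 3.1], [-0.76, 2.03], [0.27, 2.55], [-1.08, 4.22], [0.17, 2.65], [-2.57, 2.57]. Speed limits (rad/s): [2.79, 2.79, 3.14, 3.14, 3.14, 3.14].

### API

Orientations are given as [roll, pitch, yaw] about the fixed x, y, z axes, in that order (R = Rz(yaw) Ry(pitch) Rx(roll)).
In Python, from bench import robot gives the robot as it stands.
- The arm moves only by the tool servo_tool, never from a script. Its argument "rows" is a list of rows, each a list of 2 entries, a list of its own where there are three numbers: the shift along the tool's x, y, z normalised to -1 to 1, where 1 is 0.08 m, then the turn about the tool's z normalised to -1 to 1, where 1 is pi/2 rad. A call has 1 to 12 rows; each row is the pose to reach, as a shift and turn from the pose commanded when the call began, along the tool's axes at that moment; what a row does not reach only later rows make up. A row lasts 1/12 s, in which the tool goes at most 41.7 mm and 7.16 degrees, less where a joint would pass 70% of its speed; a pose out of reach is approached as far as the arm can. A call with a number of a shift or a turn outside -1 to 1 is refused whole. A call with a gripper value outside its range is refused whole. "grip" is the closure, from -1 (fully open) to 1 (shut), set as the call begins (left out, the last holds). The fingers move at their own pace and stop on an object; the grip force is fixed at half the most. Time passes only in rows, so rows that repeat a pose let the fingers close. It gives the time, the measured TCP pose, the force and the opening at its end, in the units of the state.
- robot.get_obs(): the state, without advancing time (a new reading comes with each control period).
- robot.snapshot(name): name is "scene" or "top" or "wrist"; returns a dict with "pixels" (420x560x3 uint8, red, green, blue), "camera_matrix" (3x3 intrinsics, pixels), "world_from_camera" (4x4, takes a point from camera to world coordinates). Camera axes: x right, y down, z forward; pixel columns grow to the right and rows downward; lengths in m; the calibration is good to about 2 mm. A picture is of the moment at which its call begins. There is no depth.
- robot.close_job(): hands the job in, once; it reports no verdict.
The state is a dict: "time": time; "joint_positions": joint angles; "qvel": joint speeds; "joint_torque": joint torques, N m; "tool_pos": TCP position; "ee_rot": TCP orientation; "wrist_force": force on the tool from outside, world axes, zero at the start; "wrist_torque": the same for the moment, N m; "width": finger opening in m.
Only numpy, scipy, OpenCV 4.12 (cv2) and the standard library are available. Lean on these libraries where they do the work, as an engineer would, in place of code of your own. Each camera call takes 0.05 s, during which the arm holds its last target.

## Working session

There is one attempt and no reset: what is moved stays moved. The work goes in short steps, Python scripts to look and compute and a tool call to move; the robot and the scene stay as the last step left them, time stands still between calls to the robot, and variables do not carry over. Pictures are saved under pics/ and viewed, and the job is handed in when it is done.

Besides the shell and the picture viewer there is one more tool, called after "Call:" as a command line: name --argument value ..., lists and objects as JSON in quotes. servo_tool: Moves the arm, as the interface text tells. Its arguments: {"type":"object","properties":{"rows":{"type":"array"},"grip":{"type":"number"}},"required":["rows"]}

```bash
mkdir -p pics; ls
python3 - <<'E'
from bench import robot
import cv2,pickle
o=robot.get_obs();print(o)
for n in("scene","top","wrist"):
    s=robot.snapshot(n);cv2.imwrite(f"pics/{n}0.png",s["pixels"][:,:,::-1]);pickle.dump(s,open(f"{n}0.pkl","wb"))
    print(n,s["camera_matrix"].tolist(),s["world_from_camera"].round(4).tolist())
E
```

```text
pics
{'time': 0.0, 'joint_positions': array([ 1.03287451e+00,  8.79555132e-02,  1.37222053e+00, -6.44666514e-06,
        1.68357859e+00, -1.03088784e-01]), 'qvel': array([-0.00140477, -0.00036966, -0.00124753, -0.00033738, -0.00025692,
        0.0005086 ]), 'joint_torque': array([-6.51257778e-05, -3.40171337e+01, -3.02436340e+01,  7.20215449e-02,
        3.28377122e-02, -1.59992674e-04]), 'tool_pos': array([0.23141886, 0.4983573 , 0.204321  ]), 'ee_rot': array([-3.13944149e+00, -2.16107647e-04,  2.70675867e+00]), 'wrist_force': array([0.75908754, 0.09199983, 0.17046562]), 'wrist_torque': array([-0.00190399,  0.00307694, -0.00372428]), 'width': 0.09414901553684332}
scene [[395.2500490052873, 0.0, 278.41753021560635], [0.0, 395.2500490052873, 204.37962287840386], [0.0, 0.0, 1.0]] [[-0.2424, 0.754, -0.6105, 1.1501], [0.9702, 0.1907, -0.1497, 0.144], [0.0036, -0.6285, -0.7778, 0.89], [0.0, 0.0, 0.0, 1.0]]
top [[488.9182691791202, 0.0, 278.7349836400494], [0.0, 488.9182691791202, 206.37315469820993], [0.0, 0.0, 1.0]] [[-0.0128, -0.9829, 0.1837, 0.3162], [-0.9999, 0.0128, -0.0012, 0.013], [-0.0012, -0.1837, -0.983, 1.3194], [0.0, 0.0, 0.0, 1.0]]
wrist [[337.4597772278956, 0.0, 275.5175349326276], [0.0, 337.4597772278956, 205.84511273884118], [0.0, 0.0, 1.0]] [[0.4201, 0.8825, 0.2115, 0.1697], [0.9075, -0.4081, -0.0997, 0.5264], [-0.0017, 0.2338, -0.9723, 0.3838], [0.0, 0.0, 0.0, 1.0]]
```

View pics/top0.png

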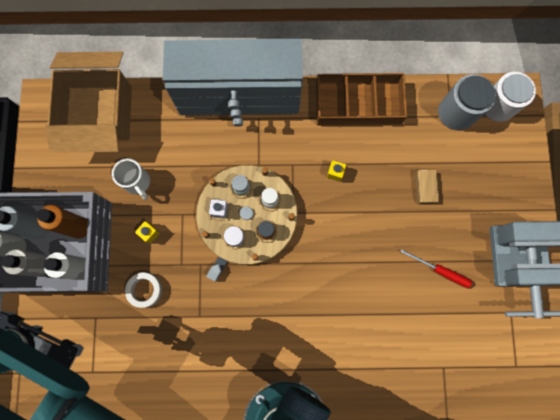

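View pics/scene0.png

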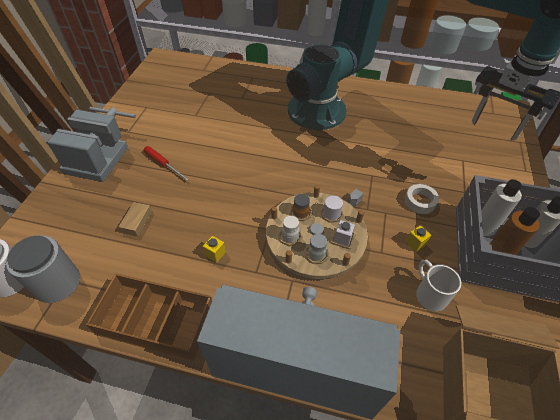

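Run:
```python
import cv2
a=cv2.imread("pics/top0.png");cv2.imwrite("pics/top0c.png",cv2.resize(a[60:280,180:460],None,fx=2.7,fy=2.7,interpolation=cv2.INTER_CUBIC))
```

```text
(no output)
```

View pics/top0c.png

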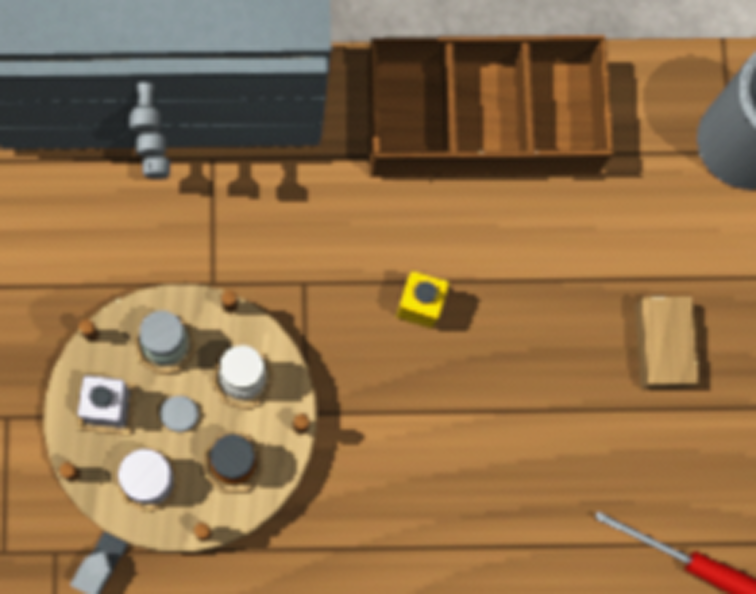

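The square tin is the silver square body at top pixel (218,208). The look-alikes are the yellow cubes at (338,170) and (146,231). The round containers are at (240,185), (270,198), (265,230) and (234,236). Next I'll measure the disc, pegs, tin and pointer.

```bash
cat > h.py <<'E'
import numpy as np,cv2,pickle
def ray(s,u,v,z):
    K=s["camera_matrix"];T=s["world_from_camera"]
    d=T[:3,:3]@np.linalg.inv(K)@np.array([u,v,1.]);o=T[:3,3]
    return (o+d*(z-o[2])/d[2])
def proj(s,p):
    T=s["world_from_camera"];c=T[:3,:3].T@(np.asarray(p)-T[:3,3]);q=s["camera_matrix"]@c;return q[:2]/q[2]
E
python3 - <<'E'
from h import *
s=pickle.load(open("top0.pkl","rb"));im=s["pixels"]
hsv=cv2.cvtColor(im,cv2.COLOR_RGB2HSV)
def hs(u,v): return hsv[int(v),int(u)]
for c in [(88,327),(230,299),(301,423),(203,530),(68,471),(103,380),(103,398),(100,570),(115,545),(200,380),(60,420)]:
    u,v=180+c[0]/2.7,60+c[1]/2.7; print(c,round(u,1),round(v,1),hs(u,v), ray(s,u,v,.074).round(4))
roi=np.zeros(im.shape[:2],np.uint8);cv2.circle(roi,(247,214),55,255,-1)
m=cv2.inRange(hsv,(5,140,60),(14,255,190))&roi
n,l,st,ce=cv2.connectedComponentsWithStats(m)
for i in range(1,n):
    if st[i,4]>5: print(st[i],ce[i].round(1),ray(s,*ce[i],.07).round(4))
m=cv2.inRange(hsv,(0,0,80),(179,90,255))&roi
n,l,st,ce=cv2.connectedComponentsWithStats(cv2.inRange(hsv,(0,0,60),(179,70,255))[160:300,190:310])
for i in range(1,n):
    if st[i,4]>15: print("grey",st[i],(ce[i]+[190,160]).round(1))
a=cv2.resize(im[240:290,195:275],None,fx=10,fy=10,interpolation=cv2.INTER_CUBIC)
cv2.imwrite("pics/ptr.png",a[:,:,::-1])
a=cv2.resize(im[160:270,190:310],None,fx=5,fy=5,interpolation=cv2.INTER_CUBIC)
cv2.imwrite("pics/disc.png",a[:,:,::-1])
E
```

```text
(88, 327) 212.6 181.1 [ 15 176 170] [0.6184 0.1838 0.074 ]
(230, 299) 265.2 170.7 [ 14 174 167] [0.6446 0.0459 0.074 ]
(301, 423) 291.5 216.7 [ 15 174 174] [ 0.5214 -0.021   0.074 ]
(203, 530) 255.2 256.3 [ 14 173 168] [0.4205 0.0731 0.074 ]
(68, 471) 205.2 234.4 [ 14 173 171] [0.4781 0.2011 0.074 ]
(103, 380) 218.1 200.7 [170   7 207] [0.5658 0.1687 0.074 ]
(103, 398) 218.1 207.4 [102  29  88] [0.5482 0.1685 0.074 ]
(100, 570) 217.0 271.1 [100  12 184] [0.3844 0.1697 0.074 ]
(115, 545) 222.6 261.9 [102  28  91] [0.4075 0.1558 0.074 ]
(200, 380) 254.1 200.7 [ 19 104 208] [0.5646 0.0754 0.074 ]
(60, 420) 202.2 215.6 [ 19 106 203] [0.5274 0.2094 0.074 ]
[263 169   4   5  14] [264.6 171.1] [0.6446 0.0475 0.07  ]
[211 182   4   3   8] [212.6 182.8] [0.615  0.1842 0.07  ]
[290 217   4   3  10] [291.5 217.8] [ 0.5191 -0.0211  0.07  ]
[204 232   5   5  16] [205.8 234.2] [0.4791 0.2001 0.07  ]
[258 232  17   7  21] [266.8 235.9] [0.4728 0.0433 0.07  ]
[283 248   8   3   9] [286.4 249.4] [ 0.4373 -0.0067  0.07  ]
[254 255   3   4   9] [254.9 256.7] [0.4199 0.074  0.07  ]
grey [ 41  15  19  20 302] [240.  184.7]
grey [ 71  28  18  20 299] [269.2 197.3]
grey [ 18  39  20  19 319] [217.9 208.1]
grey [ 49  46  15  14 163] [245.9 212.6]
grey [ 68  61  16  16 205] [265.6 228.4]
grey [ 33  66  21  21 344] [233.5 235.9]
grey [ 16  97  21  24 238] [215.7 269.3]
```

View pics/ptr.png

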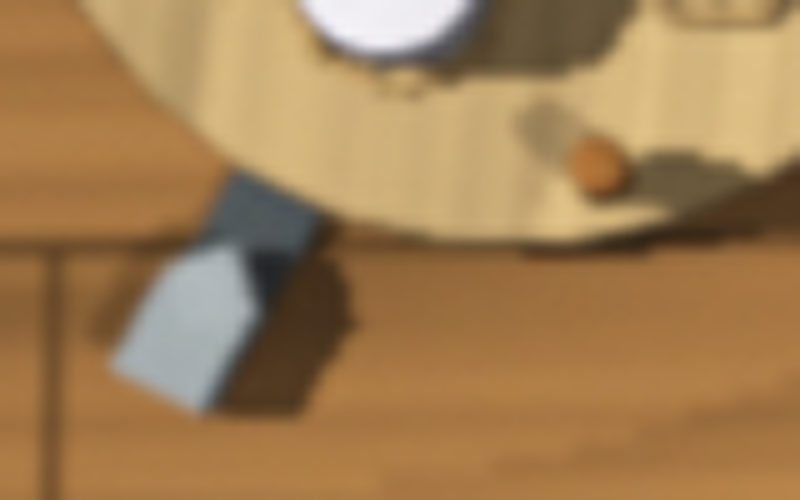

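View pics/disc.png

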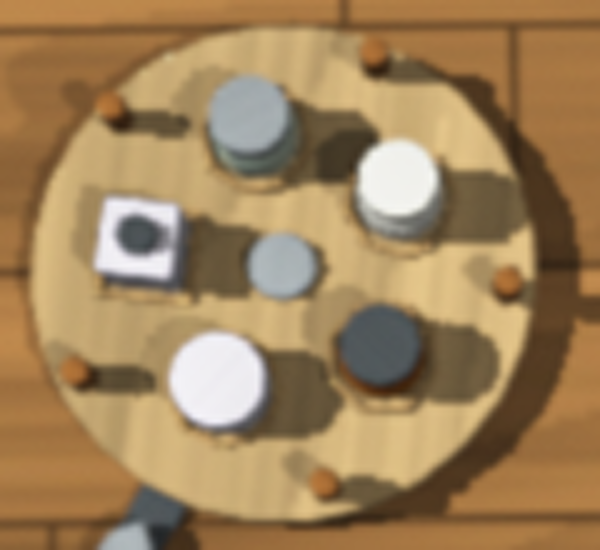

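View pics/wrist0.png

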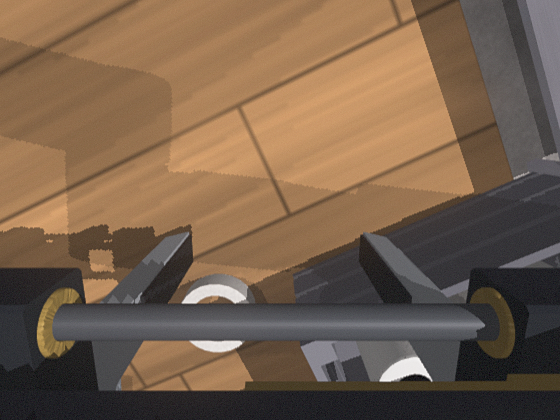

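```bash
cat >> h.py <<'E'
from scipy.optimize import least_squares
def fitdisc(P): # P peg xy
    P=np.asarray(P)
    def f(x,ret=False):
        a=np.arctan2(P[:,1]-x[1],P[:,0]-x[0]);k=np.round((a-x[2])/np.radians(72))
        t=x[2]+k*np.radians(72)
        return (np.c_[x[0]+.12*np.cos(t),x[1]+.12*np.sin(t)]-P).ravel()
    c=P.mean(0);a0=np.arctan2(*(P[0]-c)[::-1])
    r=least_squares(f,[*c,a0]);return r.x,r.fun
E
python3 - <<'E'
from h import *
s=pickle.load(open("top0.pkl","rb"))
g=lambda x,y,f,ox,oy:((x+.5)/f-.5+ox,(y+.5)/f-.5+oy)
pg=[g(x,y-1,5,190,160) for x,y in[(375,53),(111,106),(74,369),(323,482),(508,281)]]
P=[ray(s,*p,.074)[:2] for p in pg]
x,r=fitdisc(P);print(np.array(P).round(4).tolist(),x.round(4),np.degrees(x[2])%72,(r*1000).round(1))
c=x[:2]
tip=ray(s,*g(240,243,10,195,240),.030)[:2]
q=[ray(s,*g(*p,10,195,240),.030)[:2] for p in[(110,365),(205,412)]]
b=(q[0]+q[1])/2
for n,p in(("tip",tip),("back",b)):
    d=p-c;print(n,p.round(4),np.linalg.norm(d).round(4),np.degrees(np.arctan2(d[1],d[0])).round(2))
d=b-tip;print("block dir",np.degrees(np.arctan2(d[1],d[0])))
tin=ray(s,*g(141,240,5,190,160),.084)[:2]
d=tin-c;print("tin",tin,np.linalg.norm(d),np.degrees(np.arctan2(d[1],d[0])))
hub=ray(s,*g(283,265,5,190,160),.044)[:2];print("hub",hub)
for i,p in enumerate(P):
    d=p-c;print(i,p.round(4),np.degrees(np.arctan2(d[1],d[0])).round(1))
E
```

```text
[[0.6466, 0.0474], [0.6198, 0.1858], [0.4814, 0.2031], [0.4218, 0.0756], [0.5242, -0.0203]] [ 0.5388  0.0983 -0.4375] 46.93467307776749 [ 0.9  0.1  0.9  0.2 -0.7  0.2 -0.9 -0.  -0.2 -0.4]
tip [0.4057 0.1715] 0.1519 151.21
back [0.3681 0.1926] 0.195 151.07
block dir 150.56491176880863
tin [0.54586355 0.16816184] 0.07019118206300973 84.2017560020897
hub [0.53885398 0.09785121]
0 [0.6466 0.0474] -25.3
1 [0.6198 0.1858] 47.2
2 [0.4814 0.2031] 118.7
3 [0.4218 0.0756] -169.0
4 [ 0.5242 -0.0203] -97.0
```

Peg fit puts the axis at (0.539, 0.098), the tin seat at 82.9° and the pointer at 151.1°. So the disc needs about +68° (counter-clockwise). I'll push the peg at -169°, on the robot's side, using closed fingers. First I'll close the gripper and turn the tool.

Call:
servo_tool --rows '[[[0, 0, 0], 0.08], [[0, 0, 0], 0.16], [[0, 0, 0], 0.24], [[0, 0, 0], 0.32], [[0, 0, 0], 0.4], [[0, 0, 0], 0.48], [[0, 0, 0], 0.56], [[0, 0, 0], 0.6], [[0, 0, 0], 0.6]]' --grip 1

```text
time: 0.9
tool_pos: [0.2316, 0.4986, 0.205]
ee_rot: [-3.141, 0.001, 1.763]
wrist_force: [-0.4, 1.1, 0.5]
width: 0.0373
```

Call:
servo_tool --rows '[[[-0.45, 0.12, 0], 0], [[-0.9, 0.23, 0], 0], [[-1, 0.25, 0], 0]]'

```text
time: 1.15
tool_pos: [0.268, 0.4209, 0.2053]
ee_rot: [3.141, 0.003, 1.764]
wrist_force: [0.1, 0.5, 0.7]
width: 0.0177
```

Call:
servo_tool --rows '[[[-0.45, 0.12, 0], 0], [[-0.9, 0.23, 0], 0], [[-1, 0.25, 0], 0]]'

```text
time: 1.4
tool_pos: [0.3031, 0.3463, 0.2056]
ee_rot: [3.141, 0.002, 1.762]
wrist_force: [-0.3, 1.3, 0.8]
width: 0.0011
```

Call:
servo_tool --rows '[[[-0.45, 0.12, 0], 0], [[-0.9, 0.23, 0], 0], [[-1, 0.25, 0], 0]]'

```text
time: 1.65
tool_pos: [0.3381, 0.2719, 0.2056]
ee_rot: [3.141, 0.002, 1.762]
wrist_force: [0.1, 0.3, -0.4]
width: 0.0004
```

Call:
servo_tool --rows '[[[-0.45, 0.12, 0], 0], [[-0.9, 0.23, 0], 0], [[-1, 0.25, 0], 0]]'

```text
time: 1.9
tool_pos: [0.3732, 0.1975, 0.2055]
ee_rot: [3.141, 0.001, 1.761]
wrist_force: [0.4, 1.0, 0.1]
width: 0.0005
```

Call:
servo_tool --rows '[[[-0.45, 0.12, 0], 0], [[-0.9, 0.23, 0], 0], [[-1, 0.25, 0], 0], [[-1, 0.25, 0], 0]]'

```text
time: 2.23
tool_pos: [0.4074, 0.1248, 0.2053]
ee_rot: [-3.141, -0.001, 1.761]
wrist_force: [-0.3, 0.4, -0.2]
width: 0.0008
```

Call:
servo_tool --rows '[[[-0.22, 0.08, 0.2], 0], [[-0.22, 0.08, 0.6], 0], [[-0.22, 0.08, 0.9], 0], [[-0.22, 0.08, 0.9], 0]]'

```text
time: 2.57
tool_pos: [0.4124, 0.1109, 0.1281]
ee_rot: [-3.131, -0.002, 1.766]
wrist_force: [-0.3, -0.1, -1.0]
width: 0.0006
```

Run:
```python
from h import *
from bench import robot
for n in("scene","wrist"):
    s=robot.snapshot(n);pickle.dump(s,open(n+"1.pkl","wb"))
    im=s["pixels"][:,:,::-1]
    if n=="scene": im=cv2.resize(im[130:300,230:430],None,fx=3.5,fy=3.5,interpolation=cv2.INTER_CUBIC)
    cv2.imwrite(f"pics/{n}1.png",im)
print(robot.get_obs()["tool_pos"])
```

```text
[0.41554394 0.11101088 0.13320368]
```

View pics/scene1.png

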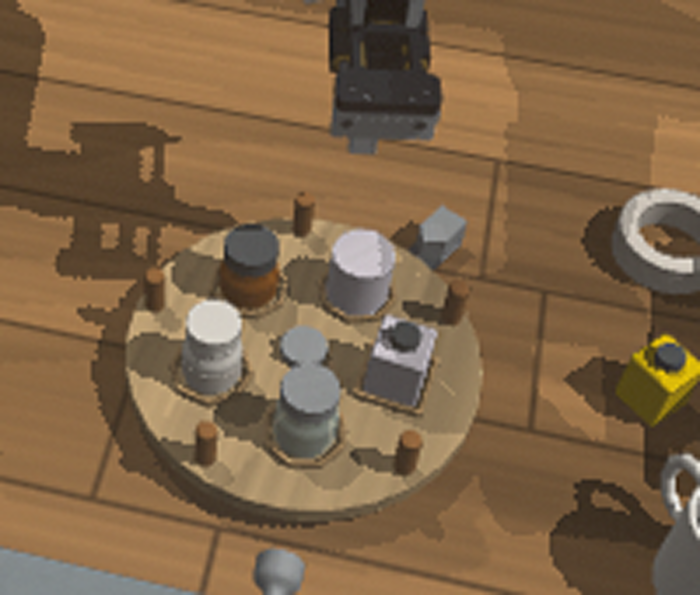

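View pics/wrist1.png

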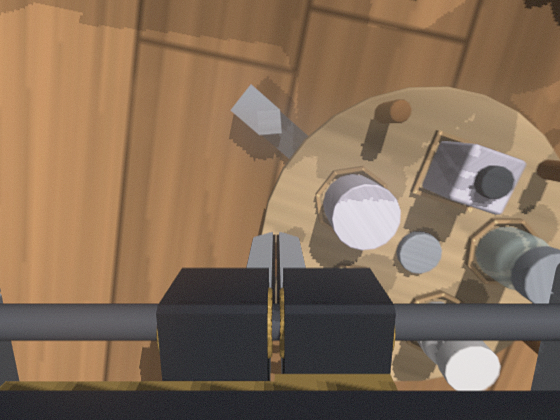

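The close crops confirm it: the square silver tin with the dark cap is at scene crop (400,365). The fingers are over the disc's front edge, clear of the metal can. Descending now.

Call:
servo_tool --rows '[[[0, 0.02, 0.3], 0], [[0, 0.02, 0.6], 0], [[0, 0.02, 0.9], 0], [[0, 0.02, 1], 0], [[0, 0.02, 1], 0], [[0, 0.02, 1], 0]]'

```text
time: 3.17
tool_pos: [0.4191, 0.1105, 0.0553]
ee_rot: [3.139, -0.0, 1.765]
wrist_force: [-0.6, -0.4, -0.5]
width: 0.0003
```

```bash
cat >> h.py <<'E'
def arc(p,yaw,alphas,c=(0.5388,0.0983),dz=0):
    p=np.array(p[:2]);c=np.array(c)
    x=np.array([np.cos(yaw),np.sin(yaw)]);y=np.array([np.sin(yaw),-np.cos(yaw)])
    for a in alphas:
        t=np.radians(a);R=np.array([[np.cos(t),-np.sin(t)],[np.sin(t),np.cos(t)]])
        d=c+R@(p-c)-p
        print(a,round(d@x/.08,3),round(d@y/.08,3),round(dz/.08,2),"turn",round(-a/90,3))
E
python3 -c "
from h import *
arc((.4191,.1105),1.765,[3,6,9,12,15,18,21,24,27,30,33,36])"
```

```text
3 -0.076 -0.021 0.0 turn -0.033
6 -0.153 -0.038 0.0 turn -0.067
9 -0.23 -0.051 0.0 turn -0.1
12 -0.309 -0.06 0.0 turn -0.133
15 -0.387 -0.064 0.0 turn -0.167
18 -0.466 -0.065 0.0 turn -0.2
21 -0.545 -0.062 0.0 turn -0.233
24 -0.623 -0.054 0.0 turn -0.267
27 -0.701 -0.042 0.0 turn -0.3
30 -0.778 -0.026 0.0 turn -0.333
33 -0.854 -0.007 0.0 turn -0.367
36 -0.929 0.017 0.0 turn -0.4
```

Call:
servo_tool --rows '[[[-0.08, -0.02, 0.08], 0], [[-0.15, -0.04, 0.08], 0], [[-0.23, -0.05, 0.08], 0], [[-0.31, -0.06, 0.08], 0], [[-0.39, -0.06, 0.08], -0.02], [[-0.47, -0.06, 0.08], -0.05], [[-0.54, -0.06, 0.08], -0.09], [[-0.62, -0.05, 0.08], -0.12], [[-0.7, -0.04, 0.08], -0.16], [[-0.78, -0.03, 0.08], -0.19], [[-0.82, -0.02, 0.08], -0.21], [[-0.83, -0.01, 0.08], -0.22]]'

```text
time: 4.17
tool_pos: [0.4302, 0.0434, 0.0476]
ee_rot: [3.141, 0.0, 2.109]
wrist_force: [-1.5, 1.0, 0.4]
width: 0.0003
```

Run:
```python
from h import *
from bench import robot
for n in("top","scene"):
    s=robot.snapshot(n);pickle.dump(s,open(n+"2.pkl","wb"))
    im=s["pixels"]
    a=im[160:270,190:310] if n=="top" else im[130:300,230:430]
    cv2.imwrite(f"pics/{n}2.png",cv2.resize(a,None,fx=5 if n=="top" else 3.5,fy=5 if n=="top" else 3.5,interpolation=cv2.INTER_CUBIC)[:,:,::-1])
o=robot.get_obs();print(o["time"],o["tool_pos"],o["ee_rot"],o["wrist_force"])
```

```text
4.2667 [0.43022297 0.04382886 0.04737237] [3.14124333e+00 4.23474026e-04 2.10856357e+00] [0.48201553 0.33992204 0.4174765 ]
```

View pics/top2.png

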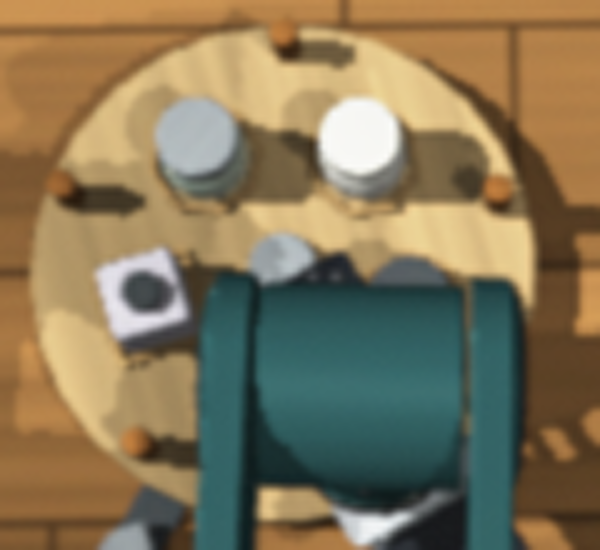

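View pics/scene2.png

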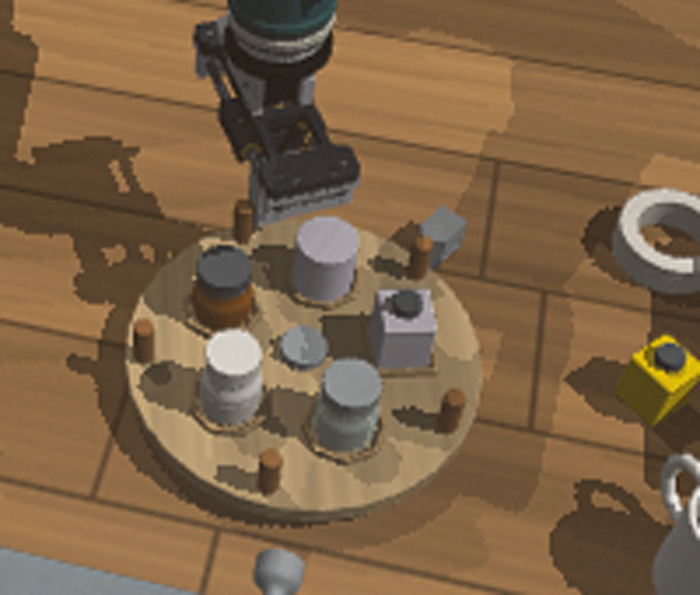

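The push works. The disc has turned, with visible pegs at top-crop (285,33), (63,183), (136,440) and (498,186), and the containers are standing undisturbed.

Run:
```python
from h import *
s=pickle.load(open("top2.pkl","rb"))
g=lambda x,y,f,ox,oy:((x+.5)/f-.5+ox,(y+.5)/f-.5+oy)
c=np.array([.5388,.0983])
P=[ray(s,*g(x,y,5,190,160),.074)[:2] for x,y in[(285,33),(63,182),(136,439),(498,185)]]
a=[np.degrees(np.arctan2(*(p-c)[::-1])) for p in P];print(np.round(a,1),np.mod(a,72))
t=ray(s,*g(145,293,5,190,160),.084)[:2]-c;print("tin",np.degrees(np.arctan2(t[1],t[0])),np.linalg.norm(t))
p=np.array([.4302,.0437])-c;print("tool",np.degrees(np.arctan2(p[1],p[0]))%360,np.linalg.norm(p))
```

```text
[ -1.7  70.3 142.4 -72.7] [70.27680981 70.28090474 70.4056926  71.29649541]
tin 106.9272295701279 0.07059538925598614
tool 206.6915317211053 0.12155295142447173
```

```bash
python3 -c "
from h import *
arc((.4302,.0437),2.109,[2,5,8.5,12,15.5,19,22.5,26,29,32,34,35])"
```

```text
2 -0.053 -0.003 0.0 turn -0.022
5 -0.132 -0.004 0.0 turn -0.056
8.5 -0.225 0.0 0.0 turn -0.094
12 -0.317 0.01 0.0 turn -0.133
15.5 -0.409 0.026 0.0 turn -0.172
19 -0.499 0.047 0.0 turn -0.211
22.5 -0.588 0.073 0.0 turn -0.25
26 -0.675 0.105 0.0 turn -0.289
29 -0.748 0.137 0.0 turn -0.322
32 -0.82 0.172 0.0 turn -0.356
34 -0.866 0.198 0.0 turn -0.378
35 -0.889 0.211 0.0 turn -0.389
```

Call:
servo_tool --rows '[[[-0.05, 0, 0], -0.02], [[-0.13, 0, 0], -0.05], [[-0.22, 0, 0], -0.09], [[-0.32, 0.01, 0], -0.13], [[-0.41, 0.03, 0], -0.17], [[-0.5, 0.05, 0], -0.21], [[-0.59, 0.07, 0], -0.25], [[-0.67, 0.1, 0], -0.29], [[-0.75, 0.14, 0], -0.32], [[-0.82, 0.17, 0], -0.36], [[-0.87, 0.2, 0], -0.38], [[-0.89, 0.21, 0], -0.39]]'

```text
time: 5.27
tool_pos: [0.481, -0.0083, 0.047]
ee_rot: [-3.141, -0.0, 2.723]
wrist_force: [-1.2, 0.2, 0.8]
width: 0.0005
```

```bash
cat > look.py <<'E'
import sys
from h import *
from bench import robot
k=sys.argv[1]
for n in("top","scene"):
    s=robot.snapshot(n);pickle.dump(s,open(n+k+".pkl","wb"))
    im=s["pixels"]
    a=im[160:270,190:310] if n=="top" else im[130:300,230:430]
    f=5 if n=="top" else 3.5
    cv2.imwrite(f"pics/{n}{k}.png",cv2.resize(a,None,fx=f,fy=f,interpolation=cv2.INTER_CUBIC)[:,:,::-1])
o=robot.get_obs();print(o["time"],o["tool_pos"],o["ee_rot"],o["wrist_force"],abs(o["qvel"]).max())
p=o["tool_pos"][:2]-[.5388,.0983];print("tool",np.degrees(np.arctan2(p[1],p[0]))%360,np.linalg.norm(p))
E
python3 look.py 3
```

```text
5.3667 [ 0.48107932 -0.00814459  0.04707291] [3.14157555e+00 1.24336090e-04 2.72162843e+00] [ 0.42262169  0.72190464 -0.17796174] 0.012612331411173856
tool 241.53077885448292 0.12108726871836807
```

View pics/top3.png

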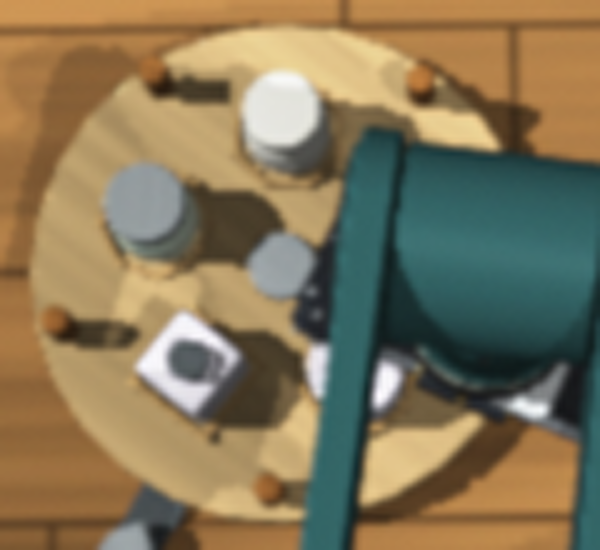

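View pics/scene3.png

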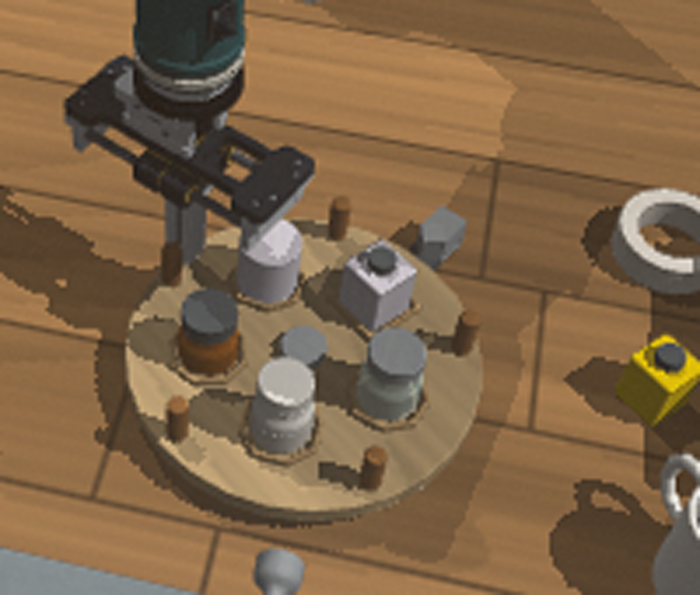

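Run:
```python
from h import *
s=pickle.load(open("top3.pkl","rb"))
g=lambda x,y,f,ox,oy:((x+.5)/f-.5+ox,(y+.5)/f-.5+oy)
c=np.array([.5388,.0983])
P=[ray(s,*g(x,y,5,190,160),.074)[:2] for x,y in[(421,79),(153,72),(57,321),(267,487)]]
a=[np.degrees(np.arctan2(*(p-c)[::-1])) for p in P];print(np.round(a,1),np.mod(a,72))
x,r=fitdisc(P);print(x)
t=ray(s,*g(188,364,5,190,160),.084)[:2]-c;print("tin",np.degrees(np.arctan2(t[1],t[0])),np.linalg.norm(t))
arc((.4811,-.0082),2.722,[1.5,3,4.5,6,7,8,8.5,9])
```

```text
[-38.9  33.7 106.1 177.2] [33.12508159 33.70782058 34.12025119 33.24277007]
[ 0.53798668  0.09784166 -0.67238443]
tin 141.7534530999929 0.07315617169946355
1.5 -0.04 -0.003 0.0 turn -0.017
3 -0.079 -0.004 0.0 turn -0.033
4.5 -0.119 -0.004 0.0 turn -0.05
6 -0.158 -0.004 0.0 turn -0.067
7 -0.185 -0.003 0.0 turn -0.078
8 -0.211 -0.002 0.0 turn -0.089
8.5 -0.224 -0.001 0.0 turn -0.094
9 -0.238 0.0 0.0 turn -0.1
```

Call:
servo_tool --rows '[[[-0.02, 0, 0], -0.01], [[-0.05, 0, 0], -0.02], [[-0.08, 0, 0], -0.03], [[-0.11, 0, 0], -0.05], [[-0.14, 0, 0], -0.06], [[-0.17, 0, 0], -0.07], [[-0.19, 0, 0], -0.08], [[-0.2, 0, 0], -0.085], [[-0.21, 0, 0], -0.09], [[-0.21, 0, 0], -0.09], [[-0.21, 0, 0], -0.09]]'

```text
time: 6.28
tool_pos: [0.4965, -0.0148, 0.0471]
ee_rot: [3.141, 0.001, 2.864]
wrist_force: [-0.7, 0.2, -0.5]
width: 0.0005
```

```bash
python3 look.py 4
```

```text
6.3833 [ 0.49649054 -0.0147549   0.04720247] [3.14129473e+00 5.90266469e-04 2.86384303e+00] [-0.63152249  0.31455569 -1.03802399] 0.0013104841101691774
tool 249.48223349584822 0.12071247358545288
```

View pics/top4.png

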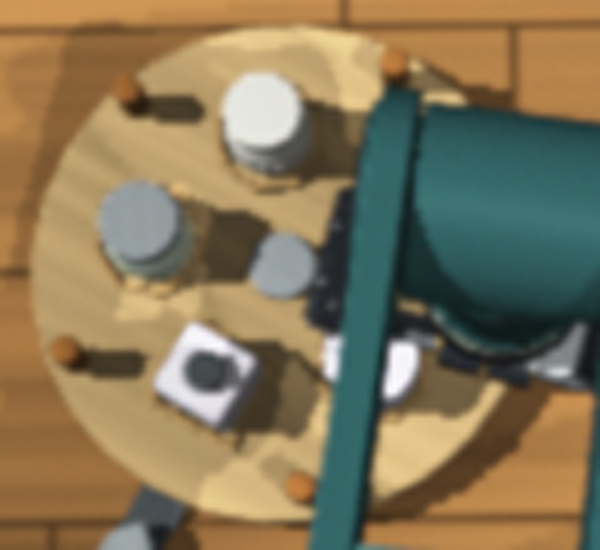

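View pics/scene4.png

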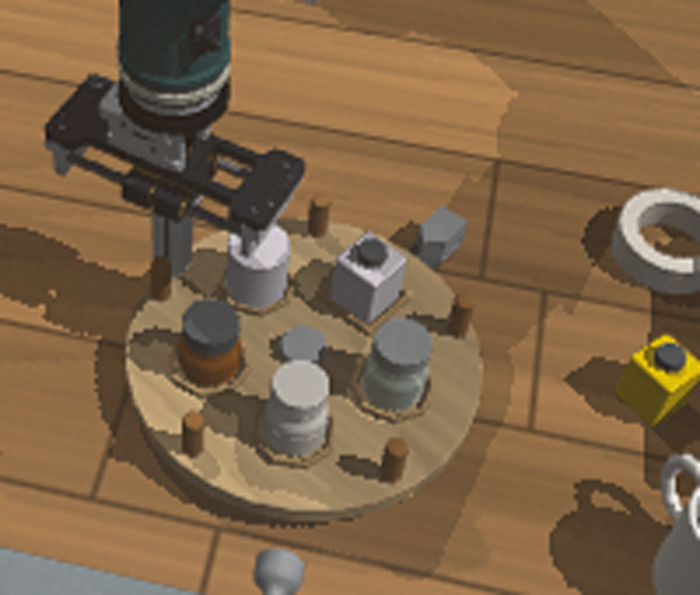

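Run:
```python
from h import *
# mosaics of pegs, tin and pointer, both views
for n,cs in(("top",[(268.5,172.5),(215.5,178),(203,230.5),(250,257),(231,235),(217,266)]),("scene",[(321,192),(276,209),(362,219),(343,261),(285,253),(335,206),(355,196)])):
    s=pickle.load(open(n+"4.pkl","rb"));im=s["pixels"];t=[]
    for u,v in cs:
        u0,v0=int(u)-12,int(v)-12
        a=cv2.resize(im[v0:v0+25,u0:u0+25],None,fx=10,fy=10,interpolation=cv2.INTER_LANCZOS4)
        cv2.putText(a,f"{u0},{v0}",(2,245),0,.5,(255,0,0),1)
        t.append(a)
    while len(t)<(6 if n=="top" else 9): t.append(np.zeros_like(t[0]))
    m=np.vstack([np.hstack(t[i:i+3]) for i in range(0,len(t),3)])
    cv2.imwrite(f"pics/mos_{n}.png",(m if n=="top" else m[:600])[:,:,::-1] if 0 else m[:,:,::-1][:750] )
```

```text
(no output)
```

View pics/mos_top.png

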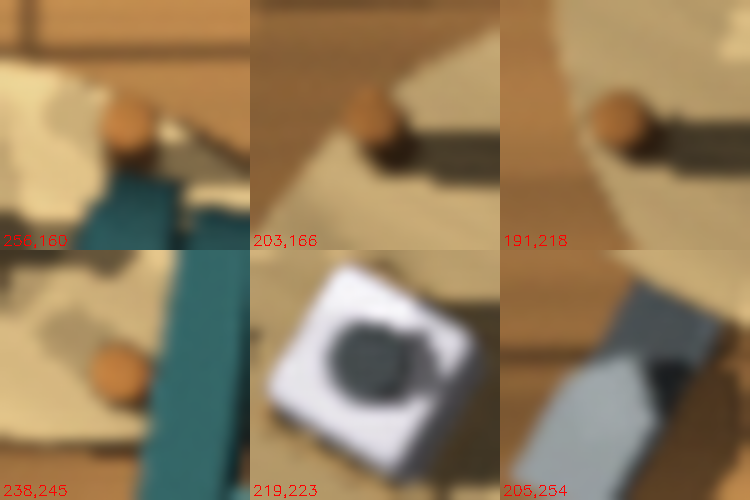

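```bash
cat > meas.py <<'E'
from h import *
G=lambda x,y,u0,v0:((x+.5)/10-.5+u0,(y+.5)/10-.5+v0)
def meas(s,pegs,tin,tip):
    P=[ray(s,*G(*p),.074)[:2] for p in pegs];x,r=fitdisc(P)
    tp=ray(s,*G(*tip),.030)[:2]
    print("axis",x[:2].round(4),"res mm",(r*1000).round(1))
    for c in (x[:2],np.array([.5388,.0983])):
        an=[np.degrees(np.arctan2(*(p-c)[::-1])) for p in P];k=np.mod(np.array(an)+20,72)-20
        seat=(np.median(k)+36+72*2);seat=(seat-115)%72+115
        d=tp-c;pa=np.degrees(np.arctan2(d[1],d[0]));msg=""
        if tin is not None:
            t=ray(s,*G(*tin),.084)[:2]-c;msg=f"tin {np.degrees(np.arctan2(t[1],t[0])):.2f} r{np.linalg.norm(t):.4f}"
        print("pegs mod72",k.round(2),"seat %.2f pointer %.2f r%.4f diff %.2f"%(seat,pa,np.linalg.norm(d),pa-seat),msg)
E
python3 - <<'E'
from meas import *
s=pickle.load(open("top4.pkl","rb"))
meas(s,[(130,120,256,160),(122,113,203,166),(119,117,191,218),(120,122,238,245)],(120,115,219,223),(140,105,205,254))
E
```

```text
axis [0.5392 0.0985] res mm [ 0.2  0.2 -0.4 -0.5  0.1  0.4  0.2 -0.1]
pegs mod72 [41.21 41.37 41.43 41.29] seat 149.33 pointer 151.45 r0.1527 diff 2.12 tin 149.58 r0.0722
pegs mod72 [41.39 41.3  41.2  41.22] seat 149.26 pointer 151.30 r0.1524 diff 2.05 tin 149.27 r0.0719
```

View pics/mos_scene.png

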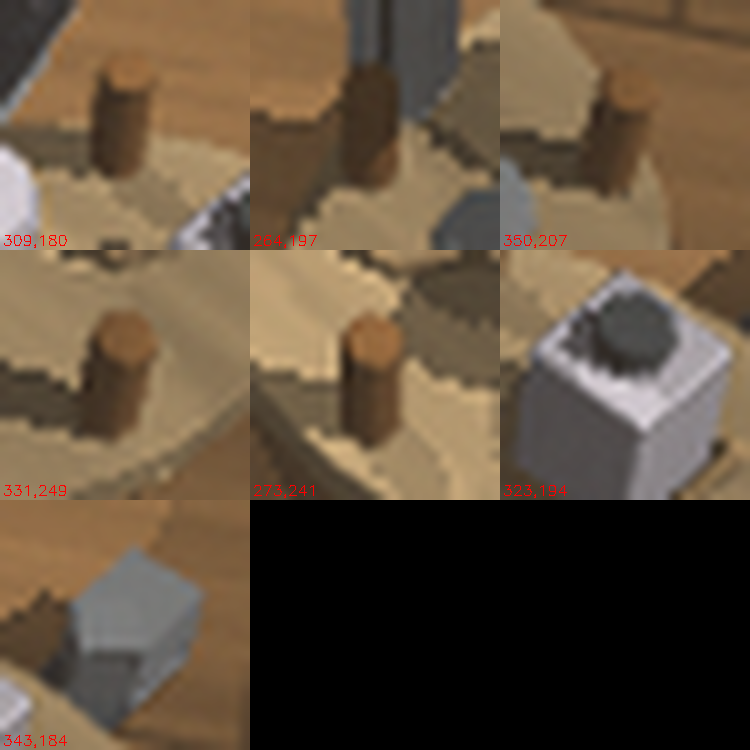

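Run:
```python
from meas import *
s=pickle.load(open("scene4.pkl","rb"))
meas(s,[(131,74,309,180),(132,88,350,207),(125,86,331,249),(122,91,273,241),(121,85,264,197)],(133.5,101,323,194),(85,150,343,184))
q=[ray(s,*G(x,y,343,184),.030)[:2] for x,y in[(135,48),(203,96)]];b=np.mean(q,0);c=np.array([.5388,.0983])
d=b-c;print("back",np.linalg.norm(d),np.degrees(np.arctan2(d[1],d[0])))
arc((.4965,-.0148),2.864,[.5,1,1.5,2,2.5])
```

```text
axis [0.5396 0.0978] res mm [-0.4 -0.7  0.7 -0.3  0.3  0.4 -0.2  0.4 -0.4  0.3]
pegs mod72 [40.97 41.55 41.28 41.21 41.52] seat 149.28 pointer 151.02 r0.1550 diff 1.75 tin 149.05 r0.0718
pegs mod72 [41.24 41.3  40.85 41.2  41.93] seat 149.24 pointer 151.04 r0.1541 diff 1.80 tin 149.06 r0.0709
back 0.1943622257465606 151.00326318631647
0.5 -0.013 -0.001 0.0 turn -0.006
1 -0.026 -0.002 0.0 turn -0.011
1.5 -0.039 -0.003 0.0 turn -0.017
2 -0.053 -0.003 0.0 turn -0.022
2.5 -0.066 -0.004 0.0 turn -0.028
```

Both views agree: the tin is about 1.9° short of the pointer. I'll make one small slow push.

Call:
servo_tool --rows '[[[-0.01, 0, 0], 0], [[-0.02, 0, 0], -0.01], [[-0.03, 0, 0], -0.01], [[-0.04, 0, 0], -0.02], [[-0.05, 0, 0], -0.02], [[-0.05, 0, 0], -0.02], [[-0.05, 0, 0], -0.02], [[-0.05, 0, 0], -0.02]]'

```text
time: 7.05
tool_pos: [0.5004, -0.0159, 0.0471]
ee_rot: [3.141, 0.001, 2.895]
wrist_force: [-1.2, 0.1, -0.5]
width: 0.0001
```

```bash
python3 look.py 5; python3 -c "
import numpy as np
R=2.895
x=np.array([np.cos(R),np.sin(R)]);y=np.array([np.sin(R),-np.cos(R)])
print(x,y)"
```

```text
7.15 [ 0.50036281 -0.01590172  0.04714388] [3.14130446e+00 5.58478255e-04 2.89523153e+00] [-0.77203083 -0.25014902 -0.0939532 ] 0.0020523038892413907
tool 251.39816858790334 0.12049667703224658
[-0.96974979  0.24410111] [0.24410111 0.96974979]
```

Backing off from the peg, then outward and up.

Call:
servo_tool --rows '[[[0.03, 0, 0], 0], [[0.08, -0.02, 0], 0], [[0.12, -0.1, 0], 0], [[0.12, -0.4, 0], 0], [[0.12, -0.7, 0], 0], [[0.12, -0.9, -0.3], 0], [[0.12, -0.9, -0.7], 0], [[0.12, -0.9, -1], 0], [[0.12, -0.9, -1], 0]]'

```text
time: 7.9
tool_pos: [0.4761, -0.0851, 0.1332]
ee_rot: [-3.141, 0.011, 2.894]
wrist_force: [1.2, 0.2, 1.1]
width: 0.0005
```

Call:
servo_tool --rows '[[[0.3, -0.3, -0.3], 0], [[0.6, -0.6, -0.5], 0], [[0.9, -0.9, -0.5], 0], [[1, -1, -0.5], 0], [[1, -1, -0.5], 0]]'

```text
time: 8.32
tool_pos: [0.3744, -0.1423, 0.1667]
ee_rot: [-3.141, 0.0, 2.892]
wrist_force: [1.3, -0.2, -0.6]
width: 0.0004
```

Call:
servo_tool --rows '[[[0.3, -0.3, 0], 0], [[0.6, -0.6, 0], 0], [[0.9, -0.9, 0], 0], [[1, -1, 0], 0], [[1, -1, 0], 0], [[1, -1, 0], 0]]'

```text
time: 8.82
tool_pos: [0.2795, -0.1993, 0.1663]
ee_rot: [3.14, -0.0, 2.894]
wrist_force: [0.5, 0.2, 0.0]
width: 0.0004
```

```bash
python3 look.py 6
python3 - <<'E'
from h import *
for n,cs in(("top",[(272,172),(214,179),(203.5,231.5),(251,257),(232,236),(217,266)]),("scene",[(320,191),(276,209),(361,218),(341,262),(287,255),(333,205)])):
    s=pickle.load(open(n+"6.pkl","rb"));im=s["pixels"];t=[]
    cv2.imwrite(f"pics/{n}full6.png",im[:,:,::-1])
    for u,v in cs:
        u0,v0=int(u)-12,int(v)-12
        a=cv2.resize(im[v0:v0+25,u0:u0+25],None,fx=10,fy=10,interpolation=cv2.INTER_LANCZOS4)
        cv2.putText(a,f"{u0},{v0}",(2,245),0,.5,(255,0,0),1);t.append(a)
    cv2.imwrite(f"pics/mos6_{n}.png",np.vstack([np.hstack(t[:3]),np.hstack(t[3:])])[:,:,::-1])
E
```

```text
8.9167 [ 0.27996966 -0.1989673   0.16657074] [ 3.14031285e+00 -2.97621770e-04  2.89658604e+00] [ 0.11608426 -0.48271224 -0.64471015] 0.01031108847841849
tool 228.9539430746092 0.39415858909584844
```

View pics/topfull6.png

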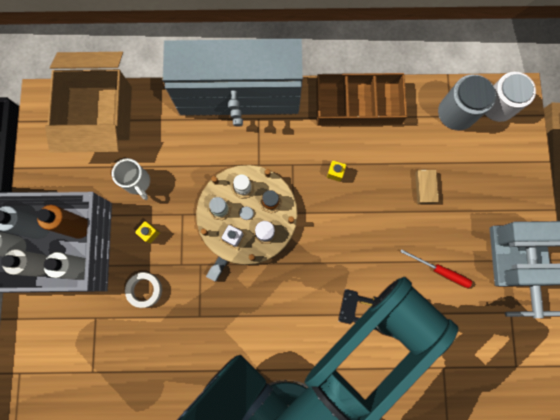

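View pics/mos6_top.png

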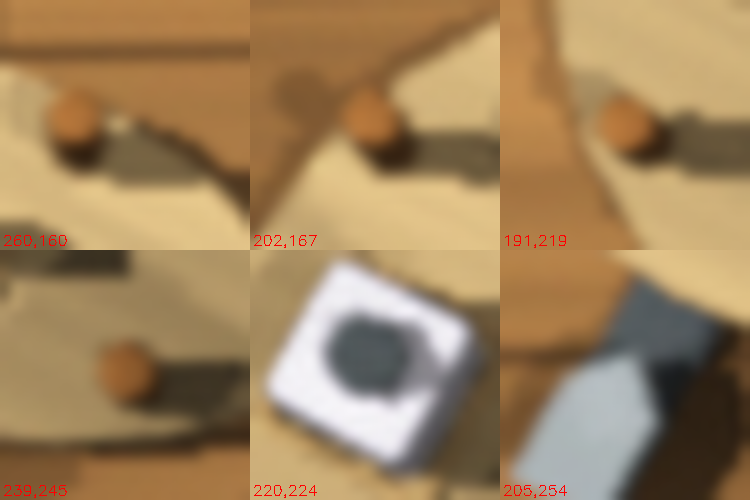

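View pics/mos6_scene.png

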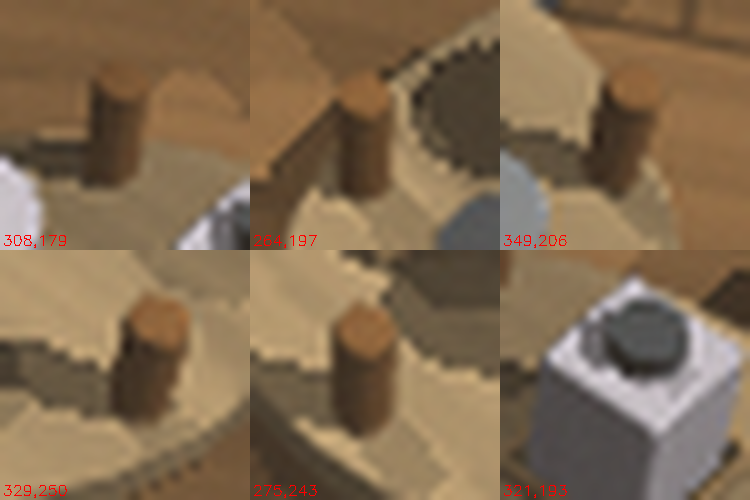

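Run:
```python
from meas import *
s=pickle.load(open("top6.pkl","rb"))
meas(s,[(75,115,260,160),(119,116,202,167),(126,124,191,219),(126,122,239,245)],(119,113,220,224),(140,105,205,254))
s=pickle.load(open("scene6.pkl","rb"))
meas(s,[(119,82,308,179),(113,94,264,197),(134,88,349,206),(157,70,329,250),(115,80,275,243)],(145,105,321,193),(85,150,343,184))
```

```text
axis [0.5387 0.0986] res mm [ 0.3  0.1 -0.5 -0.6  0.   0.6  0.1 -0.1]
pegs mod72 [43.26 43.43 43.5  43.3 ] seat 151.36 pointer 151.38 r0.1521 diff 0.02 tin 151.83 r0.0723
pegs mod72 [43.36 43.58 43.5  43.15] seat 151.43 pointer 151.30 r0.1524 diff -0.12 tin 151.67 r0.0726
axis [0.5398 0.0971] res mm [-0.6  0.4  0.4  0.1 -0.1 -0.3  0.1  0.2  0.3 -0.4]
pegs mod72 [43.53 43.12 43.16 43.24 43.39] seat 151.24 pointer 150.83 r0.1555 diff -0.42 tin 150.93 r0.0723
pegs mod72 [44.16 43.67 42.99 42.52 43.11] seat 151.11 pointer 151.04 r0.1541 diff -0.06 tin 151.39 r0.0709
```

View pics/scene6.png

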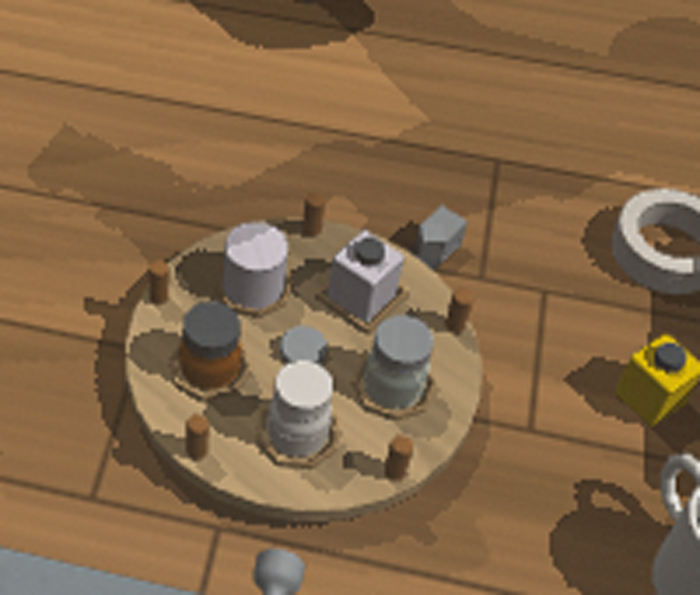

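The seat lines up with the pointer within about 0.4° in both views, and the tin within about 0.5°. The containers are upright in their fences, and the bystanders look unmoved. I'm handing the job in.

```bash
python3 -c "
from bench import robot
print(robot.close_job())"
```

```text
the job is handed in; nothing more can be done
None
```

The square tin now stands at the front, in line with the pointer. I turned the disc about 68° counter-clockwise by pushing one peg with the closed fingers, slowing down for the last few degrees. Then I backed off, lifted clear and handed the job in at about 9 s.

**Last checks:**
- **Alignment:** The tin's seat is 0.0 to 0.1° from the pointer in the top view and 0.1 to 0.4° in the scene view. The tin's own middle reads 0.1 to 0.5° past the pointer. That spread is about the limit of these measurements, under 1 mm at the tin.
- **Axis position:** The two views place the turning axis about 2 mm apart, roughly the calibration error, which accounts for part of that difference.
- **Everything else:** All five containers stand upright in their fences, and the bystanders and the yellow look-alikes look unmoved. The arm was clear of everything, and the wrist force stayed within about 2 N in every reading.

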